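# Sort left- and right-hand mask-clamp brackets beside the mask aligner

## Robot

A 7-joint arm with a two-finger parallel gripper is mounted at the origin on the work surface. World frame = base frame: x ahead of the robot, y to its left, z up, the work surface at z = 0. Lengths are in m, angles in rad, forces in N, time in s.
With the tool pointing down it reaches from about 0.4 to 0.85 m from the base axis. Payload 4.5 kg.
Tool frame: the origin (TCP) lies at the very end of the fingers, on their centre line; the grasp point (between the pads) lies 19 mm behind it (r.pinch_z is the distance from the TCP to the grasp point, in m); z points along the fingers, y is the line along which they close (so a half turn about z gives the same grasp; the last joint's range is limited). The gripper opens to 88 mm and grips with 3 to 60 N. Pads are 18 mm wide; open, the fingers measure 123 mm over their backs; the gripper's body (75 mm by 187 mm) begins 45 mm behind the grasp point.
Start: joints at [-1.103, 0.689, -0.195, 1.565, 0.157, 0.902, -0.215], TCP at [0.263, 0.567, 0.239] pointing down, gripper open.
Joint ranges: [-3.01, 3.01], [-0.46, 2.08], [-1.47, 1.51], [0.13, 2.56], [-1, 4.14], [0.04, 2.09], [-2.66, 2.66]. Speed limits (rad/s): [2.57, 2.57, 3.14, 3.14, 3.14, 3.14, 3.14].

## Interface

Orientations are given as a unit quaternion [x, y, z, w].
In Python, from plant import r, cams gives the robot as it stands.
- The arm moves only by the shell command python3 -m pendant 'ROWS' [FORCE]. ROWS is JSON, a list of rows, each a list of 3 entries, a list of its own where there are three numbers: the closure, from -1 (fully open) to 1 (shut), then the shift along the tool's x, y, z in mm, then the turn, a rotation vector about the tool's x, y, z in degrees. A call has 1 to 8 rows; each row shifts and turns the commanded pose from where the row before left it, along the tool's axes as they then stand; what a row does not reach is not made up. A row lasts 1/8 s, in which the tool goes at most 62.5 mm and 10.7 degrees, less where a joint would pass 70% of its speed; a pose out of reach is approached as far as the arm can. A call with a gripper value outside its range is refused whole. The fingers move at their own pace and stop on an object; FORCE is the grip in N (left out, the last holds). Time passes only in rows, so rows that do not move let the fingers close. It gives the time, the measured TCP pose, the force, the opening and the grip force at its end, in the units of the state.
- r.get_state(): the state, without advancing time (a new reading comes with each control period).
- cams.snapshot(name): name is "scene" or "top"; returns a dict with "img" (420x560x3 uint8, red, green, blue), "camera_matrix" (3x3 intrinsics, pixels), "camera_from_world" (4x4, takes a point from world to camera coordinates). Camera axes: x right, y up, looking along -z (the intrinsics and any distortion apply to the point x, -y, -z); pixel columns grow to the right and rows downward; lengths in m; the calibration is good to about 2 mm. A picture is of the moment at which its call begins. There is no depth.
- r.finish_job(): hands the job in; it is judged then, once.
The state is a dict: "clock": time; "q": joint angles; "qd": joint speeds; "joint_torque": joint torques, N m; "tool_pos": TCP position; "eef_rot": TCP orientation; "contact_force": force on the tool from outside, world axes, zero at the start; "moment": the same for the moment, N m; "opening": opening from 0.0 (shut) to 1.0 (fully open); "finger_force": force on a finger pad.
Only numpy, scipy, OpenCV 4.12 (cv2) and the standard library are available. Lean on these libraries where they do the work, as an engineer would, in place of code of your own. Each camera call takes 0.05 s, during which the arm holds its last target. There are 200 camera calls.

## Task

Sort the four mask-clamp brackets by handedness: both left-hand brackets into the blue tray and both right-hand ones into the red tray, moving out the one already in the blue tray if it does not belong there. Leave every bracket standing flat on its base on the tray floor, not touching its neighbour. Do not disturb the objective, the eyepiece or the bottle, and do not bump the post.

Things in the scene. Friction and masses are not known exactly. Their poses are not given: they have to be found in the camera images.
- left_1_mid (a point): Loose aluminium bracket, left-hand, 90 g. Point at its centre, 20 mm above its underside. Bar 64 (x) x 22 (y) x 6 mm high; centred on it an upright web 48 (x) x 10 (y) mm, top 40 mm above the underside: grip across the 10 mm. At the bar's -x end (x -32 to -12) a lug 6 mm high sticks out to +y, to 36 mm from the centre. z up. From above, lug end nearest you, the lug points left.
- left_2_mid (a point): Loose aluminium bracket, left-hand, 90 g. Point at its centre, 20 mm above its underside. Bar 64 (x) x 22 (y) x 6 mm high; centred on it an upright web 48 (x) x 10 (y) mm, top 40 mm above the underside: grip across the 10 mm. At the bar's -x end (x -32 to -12) a lug 6 mm high sticks out to +y, to 36 mm from the centre. z up. From above, lug end nearest you, the lug points left.
- right_1_mid (a point): Loose aluminium bracket, right-hand, 90 g. Point at its centre, 20 mm above its underside. Bar 64 (x) x 22 (y) x 6 mm high; centred on it an upright web 48 (x) x 10 (y) mm, top 40 mm above the underside: grip across the 10 mm. At the bar's -x end (x -32 to -12) a lug 6 mm high sticks out to -y, to 36 mm from the centre. z up. From above, lug end nearest you, the lug points right.
- right_2_mid (a point): Loose aluminium bracket, right-hand, 90 g. Point at its centre, 20 mm above its underside. Bar 64 (x) x 22 (y) x 6 mm high; centred on it an upright web 48 (x) x 10 (y) mm, top 40 mm above the underside: grip across the 10 mm. At the bar's -x end (x -32 to -12) a lug 6 mm high sticks out to -y, to 36 mm from the centre. z up. From above, lug end nearest you, the lug points right.
- blue_tray: Blue plastic tray for left-hand brackets, fixed to the bench. Outside 200 (x) x 120 (y) mm, inside 190 x 110 mm, walls 5 mm thick and 30 mm high, its floor level with the bench top. Origin at the centre of the floor (z = 0), x along its length, z up. It may stand on either side of the bench. One bracket, of either hand, stands near its -x end at the start.
- red_tray: Red plastic tray for right-hand brackets, fixed to the bench. Outside 200 (x) x 120 (y) mm, inside 190 x 110 mm, walls 5 mm thick and 30 mm high, its floor level with the bench top. Origin at the centre of the floor (z = 0), x along its length, z up. It may stand on either side of the bench.
- objective_mid (a point): Bystander: loose brass microscope objective standing upright, 32 mm across, 45 mm tall; point at its centre, 22.5 mm up.
- eyepiece_mid (a point): Bystander: loose steel and black microscope eyepiece standing upright, 38 mm across at the top, 60 mm tall; point at its centre, 30 mm up.
- bottle_mid (a point): Bystander: loose small amber bottle standing upright, 38 mm across, 72 mm tall; point at its centre, 36 mm up.
- post: Bystander: fixed upright steel post 20 mm across (25 mm at a collar), 220 mm tall, on a round base 60 mm across and 10 mm high. Origin at the bench top on its axis.
There are look-alikes about, which are no part of the job. What is shaped like the part that bears left_1_mid but purple or turquoise is not meant.

How it is judged:
By the outcome, as a careful person would: the job done as asked, in the order asked, and still so for the second after the job is handed in, with the robot touching nothing.
It also fails if it takes over 72 s, if anything falls off the work surface, if the arm or the gripper's body presses on something with over 40 N, if the wrist force passes 120 N, or if a joint passes its speed limit or range.

## Working session

There is one attempt and no reset: what is moved stays moved. The work goes in short steps, Python scripts to look and compute and a shell command to move; the robot and the scene stay as the last step left them, time stands still between calls to the robot, and variables do not carry over. Pictures are saved under pics/ and viewed, at most 10 in all, crops included, and the job is handed in when it is done.

```bash
mkdir -p pics; ls; python3 - <<'E'
from plant import r,cams
import cv2,numpy as np
for n in("top","scene"):
    s=cams.snapshot(n); cv2.imwrite(f"pics/{n}0.png",cv2.resize(s["img"][:,:,::-1],(800,600),interpolation=cv2.INTER_CUBIC)); cv2.imwrite(f"raw_{n}0.png",s["img"][:,:,::-1])
    np.savez(f"cal_{n}.npz",K=s["camera_matrix"],T=s["camera_from_world"]); print(s.keys(),s["camera_matrix"],s["camera_from_world"])
print(r.get_state())
E
```

```text
pics
dict_keys(['img', 'camera_matrix', 'camera_from_world']) [[497.28427558   0.         285.73518475]
 [  0.         497.28427558 213.95000492]
 [  0.           0.           1.        ]] [[-0.02801513 -0.99960596  0.00175596  0.01761268]
 [ 0.98934283 -0.02747631  0.14298885 -0.52525151]
 [-0.14288426  0.00574309  0.98972274 -1.09267255]
 [ 0.          0.          0.          1.        ]]
dict_keys(['img', 'camera_matrix', 'camera_from_world']) [[437.50009669   0.         276.17672199]
 [  0.         437.50009669 206.1419544 ]
 [  0.           0.           1.        ]] [[-0.79914666  0.60099052 -0.01322914  0.46252244]
 [-0.51923144 -0.67900621  0.51898871  0.25277181]
 [ 0.30292463  0.42161708  0.85467872 -1.02918651]
 [ 0.          0.          0.          1.        ]]
{'clock': 0.1, 'q': array([-1.10319214,  0.68987321, -0.19453059,  1.56621601,  0.15728648,
        0.90249163, -0.21509051]), 'qd': array([ 0.00123011, -0.00197416, -0.00056382, -0.00222122, -0.00137373,
        0.00158878, -0.00164629]), 'joint_torque': array([-3.90968416e-03, -5.28502679e+01, -1.27205707e+00, -1.53835040e+01,
       -5.26667701e-02,  2.05555545e-03,  6.27848817e-05]), 'tool_pos': array([0.26250185, 0.56659315, 0.23801368]), 'eef_rot': array([ 2.15164961e-01,  9.76577391e-01, -7.89885896e-04, -1.22647410e-04]), 'contact_force': array([-0.02850587, -0.55494231, -0.62348182]), 'moment': array([-0.00453632, -0.01683206,  0.00444804]), 'finger_force': 0.0, 'opening': 1.0032489040365025}
```

View pics/top0.png

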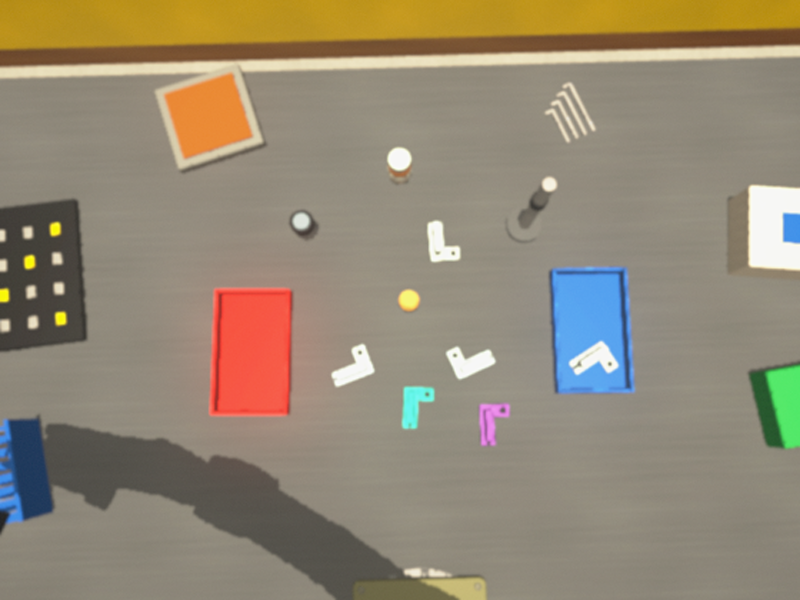

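View pics/scene0.png

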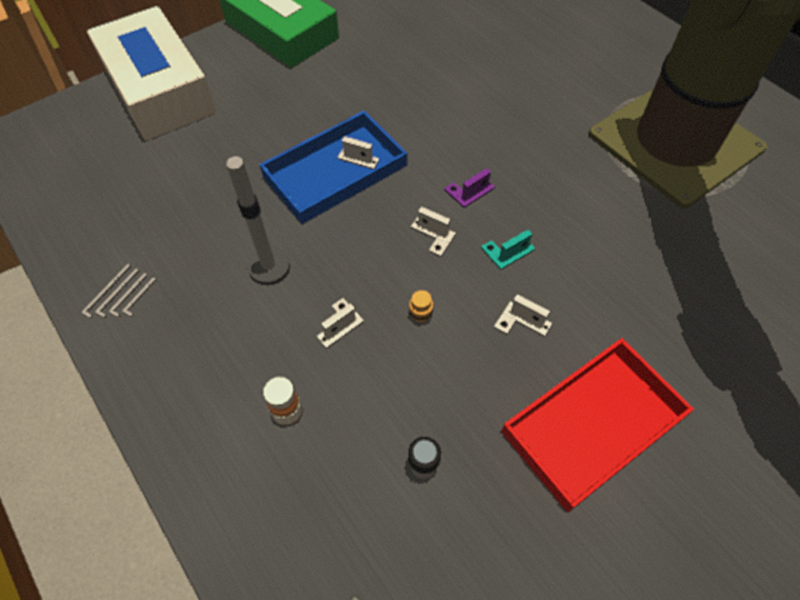

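The top view (800x600) shows white brackets at A(352,367), B(468,362), C(441,243) and D(595,357, in the blue tray), plus the red tray at (252,352), the blue tray at (592,330) and the post at (524,226). A and C look right-hand, B and D left-hand. I'll zoom in to confirm and measure.

```bash
cat > h.py <<'E'
import numpy as np,cv2
def cal(n):
    c=np.load(f"cal_{n}.npz"); return c["K"],c["T"]
def ray(n,uv,z):
    K,T=cal(n); R=T[:3,:3]; o=-R.T@T[:3,3]
    uv=np.atleast_2d(uv).astype(float); d=np.c_[(uv-K[:2,2])/[K[0,0],K[1,1]],np.ones(len(uv))]*[1,-1,-1]
    d=d@R; return o+d*((z-o[2])/d[:,2])[:,None]
def proj(n,p):
    K,T=cal(n); c=np.atleast_2d(p)@T[:3,:3].T+T[:3,3]; c=c*[1,-1,-1]; q=c@K.T; return q[:,:2]/q[:,2:]
E
python3 - <<'E'
import cv2,numpy as np
from h import *
im=cv2.imread("raw_top0.png"); s=0.7
C={k:(int(x*s),int(y*s)) for k,(x,y) in dict(A=(352,367),B=(470,362),C=(443,243),D=(595,357)).items()}
t=[cv2.resize(im[y-20:y+20,x-26:x+27],(400,300),interpolation=cv2.INTER_CUBIC) for x,y in C.values()]
cv2.imwrite("pics/zoom.png",np.vstack([np.hstack(t[:2]),np.hstack(t[2:])]))
hsv=cv2.cvtColor(im,cv2.COLOR_BGR2HSV); m=((hsv[...,1]<60)&(hsv[...,2]>135)).astype(np.uint8)
for k,(x,y) in C.items():
    z=np.zeros_like(m); z[y-20:y+21,x-22:x+23]=m[y-20:y+21,x-22:x+23]
    c=max(cv2.findContours(z,0,2)[0],key=cv2.contourArea)[:,0]
    print(k,C[k],cv2.contourArea(c)); p=cv2.approxPolyDP(c,2,True)[:,0]; print(np.c_[p,ray("top",p,.006)[:,:2].round(3)].tolist())
for n,lo,hi in(("red",(0,150,100),(6,255,255)),("blue",(100,120,80),(125,255,255))):
    w=cv2.inRange(hsv,lo,hi); w[:170]=0; w[310:]=0; w[:,:100]=0; w[:,500:]=0
    c=max(cv2.findContours(w,0,2)[0],key=cv2.contourArea); b=cv2.boxPoints(cv2.minAreaRect(c)); print(n,ray("top",b,.03)[:,:2].round(3).tolist(),ray("top",b,0)[:,:2].round(3).tolist())
o=[cv2.inRange(hsv,(15,120,120),(30,255,255))]
print("post",ray("top",(524*s,226*s),.01),"obj",ray("top",(409*s,300*s),.045),"bottle",ray("top",(399*s,159*s),.072),"eyep",ray("top",(302*s,222*s),.06))
E
```

```text
A (246, 256) 1759.0
[[224.0, 236.0, 0.482, 0.148], [224.0, 276.0, 0.39, 0.148], [268.0, 276.0, 0.387, 0.048], [268.0, 236.0, 0.48, 0.045]]
B (329, 253) 1760.0
[[307.0, 233.0, 0.484, -0.045], [307.0, 273.0, 0.392, -0.042], [351.0, 273.0, 0.389, -0.143], [351.0, 233.0, 0.481, -0.148]]
C (310, 170) 1760.0
[[288.0, 150.0, 0.684, -0.007], [288.0, 190.0, 0.587, -0.004], [332.0, 190.0, 0.584, -0.108], [332.0, 150.0, 0.681, -0.112]]
D (416, 249) 377.5
[[432.0, 255.0, 0.425, -0.332], [421.0, 239.0, 0.463, -0.31], [398.0, 254.0, 0.429, -0.254], [403.0, 261.0, 0.413, -0.265], [418.0, 252.0, 0.433, -0.301], [425.0, 260.0, 0.414, -0.316]]
red [[0.366, 0.319], [0.566, 0.316], [0.559, 0.19], [0.359, 0.196]] [[0.366, 0.327], [0.571, 0.324], [0.565, 0.195], [0.359, 0.201]]
blue [[0.58, -0.228], [0.583, -0.353], [0.381, -0.347], [0.378, -0.226]] [[0.586, -0.234], [0.589, -0.362], [0.381, -0.357], [0.379, -0.232]]
post [[ 0.65757649 -0.19287354  0.01      ]] obj [[0.53347362 0.00146991 0.045     ]] bottle [[0.75646425 0.0111667  0.072     ]] eyep [[0.66098967 0.16769871 0.06      ]]
```

View pics/zoom.png

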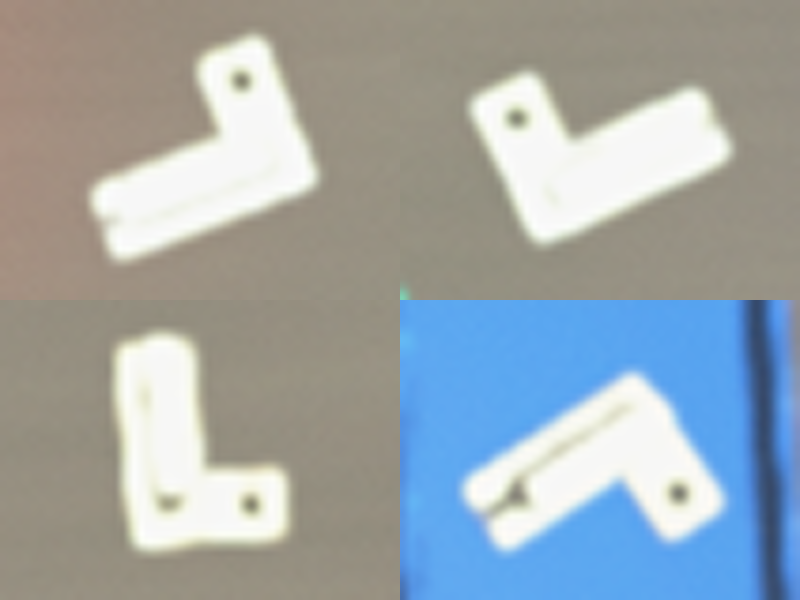

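The zoom confirms it: A (top left) and C (bottom left) are right-hand, B (top right) and D (bottom right, in the blue tray) are left-hand. D therefore stays where it is. Next I'll measure poses from the 47 mm lug-end edge, which lies at z = 6 mm.

```bash
cat >> h.py <<'E'
def corners(im,cx,cy,n="top",S=8):
    g=cv2.resize(im[cy-22:cy+22,cx-26:cx+26].min(2),None,fx=S,fy=S,interpolation=cv2.INTER_CUBIC)
    t,b=cv2.threshold(g,185,255,cv2.THRESH_BINARY)
    c=max(cv2.findContours(b,0,2)[0],key=cv2.contourArea)
    p=cv2.approxPolyDP(c,2.2*S,True)[:,0]
    return (p+.5)/S-.5+[cx-26,cy-22]
def plan(st,xyz,yaw):
    """moves from state to TCP xyz with tool y at world angle yaw(deg, mod 180)"""
    from scipy.spatial.transform import Rotation as R
    M=R.from_quat(st["eef_rot"]).as_matrix(); d=M.T@(np.array(xyz)-st["tool_pos"])*1000
    a=np.degrees(np.arctan2(M[1,1],M[0,1])); w=(yaw-a+90)%180-90
    print("tool y at %.1f; turn about tool z %.1f (or %.1f); shift before turn"%(a,-w,-w+180*np.sign(w)),d.round(1),"q7 %.2f"%st["q"][6])
    print("tilt z",M[:,2].round(3))
E
python3 - <<'E'
import cv2,numpy as np
from h import *
im=cv2.imread("raw_top0.png"); hand=dict(A=-1,B=1,C=-1,D=1)
for k,c in dict(A=(246,256),B=(329,253),C=(310,170),D=(416,249)).items():
    uv=corners(im,*c); w=ray("top",uv,.006)[:,:2]
    print(k,len(w),(w*1000).round(0).tolist(),"edges",(np.linalg.norm(w-np.roll(w,-1,0),axis=1)*1000).round(0).tolist())
E
```

```text
A 6 [[469.0, 77.0], [462.0, 97.0], [439.0, 93.0], [425.0, 129.0], [404.0, 123.0], [424.0, 63.0]] edges [21.0, 24.0, 39.0, 22.0, 64.0, 47.0]
B 6 [[453.0, -56.0], [410.0, -75.0], [436.0, -135.0], [455.0, -125.0], [441.0, -88.0], [461.0, -75.0]] edges [47.0, 65.0, 21.0, 39.0, 24.0, 21.0]
C 6 [[669.0, -35.0], [606.0, -36.0], [607.0, -82.0], [627.0, -82.0], [630.0, -59.0], [669.0, -56.0]] edges [64.0, 46.0, 21.0, 23.0, 39.0, 21.0]
D 10 [[425.0, -333.0], [464.0, -309.0], [430.0, -254.0], [423.0, -261.0], [433.0, -273.0], [425.0, -274.0], [420.0, -261.0], [412.0, -265.0], [432.0, -301.0], [413.0, -316.0]] edges [45.0, 64.0, 10.0, 16.0, 9.0, 13.0, 10.0, 42.0, 24.0, 21.0]
```

A, B and C check out against the known sizes (47, 64 and 21 mm). Centres and tool-y angles:

| Bracket | Centre (m) | Tool-y angle |
|---|---|---|
| A | (0.425, 0.097) | 18° |
| B | (0.433, -0.100) | 23.6° |
| C | (0.638, -0.047) | 91° |

A is first.

```bash
python3 - <<'E'
from plant import r; from h import *
plan(r.get_state(),(.425,.097,.12),18)
E
```

```text
tool y at 65.1; turn about tool z 47.1 (or -132.9); shift before turn [-344.8 -357.6  118.6] q7 -0.22
tilt z [-0.001 -0.001 -1.   ]
```

```bash
python3 -m pendant '[[0,[-34.5,-35.8,11.9],[0,0,0]],[0,[-34.5,-35.8,11.9],[0,0,0]],[0,[-34.5,-35.8,11.9],[0,0,0]],[0,[-34.5,-35.8,11.9],[0,0,0]],[0,[-34.5,-35.8,11.9],[0,0,0]],[0,[-34.5,-35.8,11.9],[0,0,0]],[0,[-34.5,-35.8,11.9],[0,0,0]],[0,[-34.5,-35.8,11.9],[0,0,0]]]' 15
python3 -m pendant '[[0,[-34.5,-35.8,11.9],[0,0,0]],[0,[-34.5,-35.8,11.9],[0,0,0]],[0,[0,0,0],[0,0,9.4]],[0,[0,0,0],[0,0,9.4]],[0,[0,0,0],[0,0,9.4]],[0,[0,0,0],[0,0,9.4]],[0,[0,0,0],[0,0,9.4]],[0,[0,0,0],[0,0,0]]]'
python3 - <<'E'
from plant import r,cams; from h import *
plan(r.get_state(),(.425,.097,.012),18)
im=cams.snapshot("scene")["img"][:,:,::-1]; cv2.imwrite("pics/s1.png",cv2.resize(im[150:330,250:490],(800,600),interpolation=cv2.INTER_CUBIC))
E
```

```text
clock: 1.1
tool_pos: [0.3932, 0.1899, 0.1431]
eef_rot: [0.215, 0.977, 0.0, 0.0]
contact_force: [1.2, -0.4, -0.6]
opening: 0.503
finger_force: 0.0
clock: 2.1
tool_pos: [0.4253, 0.0973, 0.1196]
eef_rot: [0.586, 0.81, -0.0, 0.0]
contact_force: [-0.3, 0.6, 0.5]
opening: 0.502
finger_force: 0.0
tool y at 18.2; turn about tool z 0.2 (or -179.8); shift before turn [ -0.2  -0.3 107.6] q7 -0.08
tilt z [-0. -0. -1.]
```

View pics/s1.png

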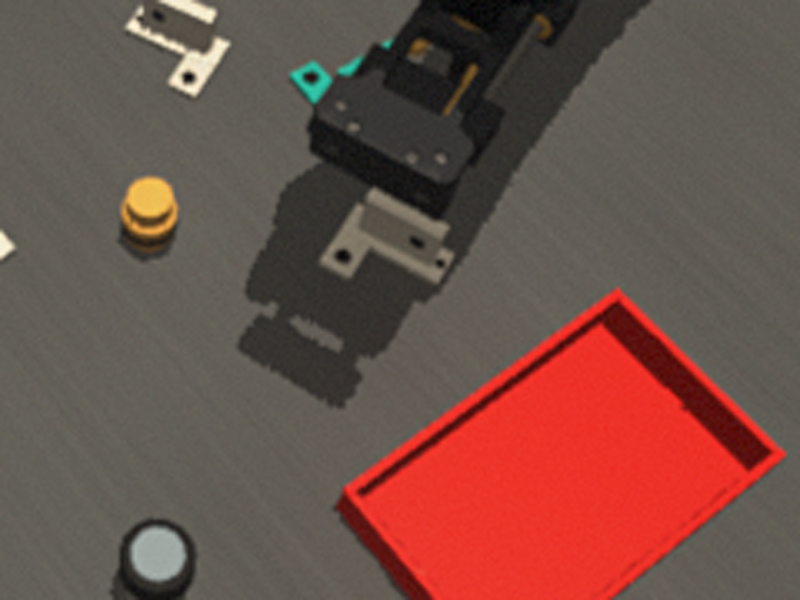

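The picture shows the gripper hovering behind bracket A (crop ~(390,235)), with the fingers hidden, and the surroundings are clear. Now the descent and grasp.

```bash
python3 -m pendant '[[0,[0,0,35],[0,0,0]],[0,[0,0,35],[0,0,0]],[0,[0,0,25],[0,0,0]],[0,[0,0,12],[0,0,0]],[1,[0,0,0],[0,0,0]],[1,[0,0,0],[0,0,0]],[1,[0,0,0],[0,0,0]],[1,[0,0,0],[0,0,0]]]' 20
python3 -m pendant '[[1,[0,0,0],[0,0,0]],[1,[0,0,-30],[0,0,0]],[1,[0,0,-40],[0,0,0]],[1,[0,0,-30],[0,0,0]],[1,[0,0,0],[0,0,0]]]'
python3 - <<'E'
from plant import r; from h import *
plan(r.get_state(),(.415,.256,.085),-2)
E
```

```text
clock: 3.15
tool_pos: [0.4317, 0.0984, 0.0296]
eef_rot: [0.587, 0.81, -0.006, -0.004]
contact_force: [-1.5, -0.8, 2.4]
opening: 0.113
finger_force: 20.0
clock: 3.78
tool_pos: [0.4346, 0.0993, 0.1308]
eef_rot: [0.587, 0.81, -0.004, -0.003]
contact_force: [0.4, 0.5, -0.4]
opening: 0.104
finger_force: 20.0
tool y at 18.1; turn about tool z 20.1 (or -159.9); shift before turn [155.   30.5  45.7] q7 -0.59
tilt z [-0.01  -0.002 -1.   ]
```

```bash
python3 - <<'E'
from plant import r,cams; from h import *
s=r.get_state(); print(s["q"].round(2))
im=cams.snapshot("scene")["img"][:,:,::-1]; cv2.imwrite("pics/s2.png",cv2.resize(im[130:310,250:490],(800,600),interpolation=cv2.INTER_CUBIC))
E
```

```text
[-0.13  0.68 -0.31  2.18  0.56  0.37 -0.59]
```

View pics/s2.png

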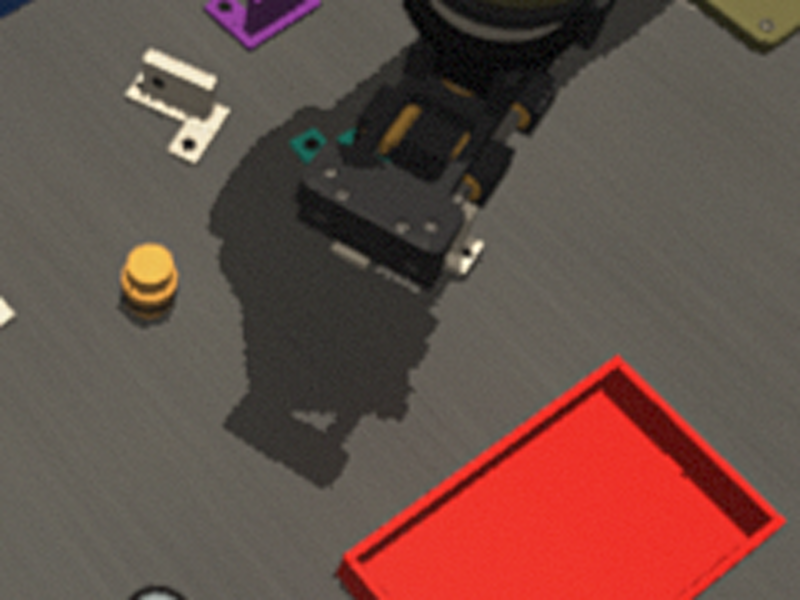

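Bracket A is held and level (crop ~(400,255)). The descent stopped early because joint 6 is near its limit at this short radius. I'll place it a bit further out.

```bash
python3 -m pendant '[[1,[45,8,0],[0,0,0]],[1,[45,8,0],[0,0,0]],[1,[45,8,0],[0,0,0]],[1,[25,18,0],[0,0,0]],[1,[0,0,0],[0,0,10]],[1,[0,0,0],[0,0,10]],[1,[0,0,0],[0,0,0]],[1,[0,0,0],[0,0,0]]]'
python3 - <<'E'
from plant import r; from h import *
s=r.get_state();print(s["opening"],s["finger_force"],s["tool_pos"],s["q"].round(2));plan(s,(.425,.262,.0335),-2)
E
```

```text
clock: 4.82
tool_pos: [0.4229, 0.2638, 0.1279]
eef_rot: [0.717, 0.697, -0.007, -0.003]
contact_force: [-0.0, -1.2, -0.8]
opening: 0.11
finger_force: 20.0
0.11032150690161918 19.977318942546844 [0.42292885 0.26375314 0.12794153] [-0.51  0.72 -0.23  2.03  0.34  0.45 -1.02]
tool y at -1.7; turn about tool z 0.3 (or -179.7); shift before turn [-1.2  3.5 94.4] q7 -1.02
tilt z [-0.015 -0.005 -1.   ]
```

```bash
python3 -m pendant '[[1,[-1,2,35],[0,0,0]],[1,[0,0,30],[0,0,0]],[1,[0,0,20],[0,0,0]],[1,[0,0,5],[0,0,0]],[1,[0,0,0],[0,0,0]]]'
```

```text
clock: 5.45
tool_pos: [0.424, 0.2626, 0.0387]
eef_rot: [0.718, 0.696, -0.006, -0.004]
contact_force: [-0.5, 0.5, -0.1]
opening: 0.109
finger_force: 20.0
```

```bash
python3 - <<'E'
from plant import r,cams; from h import *
s=r.get_state();print(s["tool_pos"],s["q"].round(2));plan(s,(.425,.262,.0305),-2)
im=cams.snapshot("scene")["img"][:,:,::-1]; cv2.imwrite("pics/s3.png",cv2.resize(im[190:370,320:560],(800,600),interpolation=cv2.INTER_CUBIC))
E
```

```text
[0.42404132 0.26262096 0.03873392] [-0.57  0.88 -0.12  2.06  0.4   0.23 -1.07]
tool y at -1.8; turn about tool z 0.2 (or -179.8); shift before turn [-0.6  1.1  8.2] q7 -1.07
tilt z [-0.014 -0.004 -1.   ]
```

View pics/s3.png

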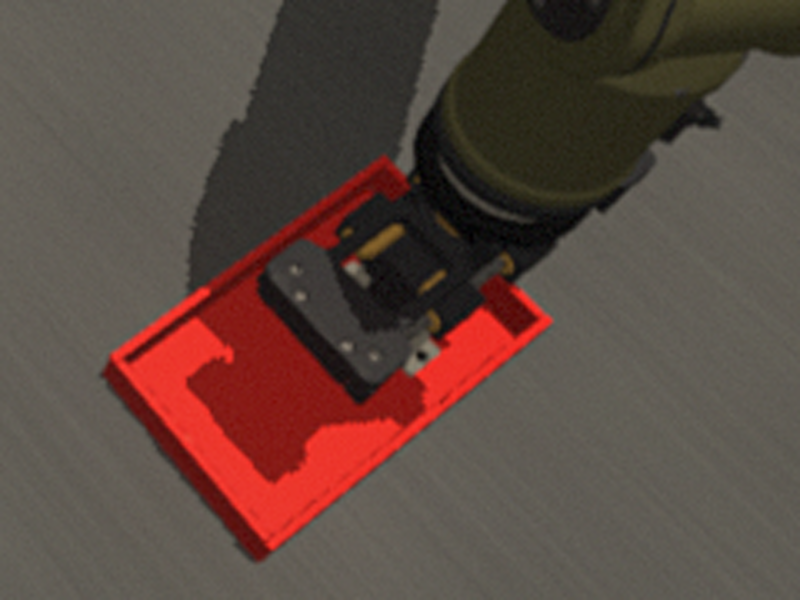

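Bracket A is inside the red tray walls (crop ~(400,330)). I'll lower it until it touches.

```bash
python3 -m pendant '[[1,[-0.5,1,5],[0,0,0]],[1,[0,0,1.5],[0,0,0]],[1,[0,0,0],[0,0,0]]]'; python3 -m pendant '[[1,[0,0,1.5],[0,0,0]],[1,[0,0,0],[0,0,0]]]'
```

```text
clock: 5.88
tool_pos: [0.425, 0.262, 0.0323]
eef_rot: [0.718, 0.696, -0.006, -0.003]
contact_force: [0.3, -0.2, -0.3]
opening: 0.11
finger_force: 20.0
clock: 6.12
tool_pos: [0.4249, 0.2621, 0.0307]
eef_rot: [0.718, 0.696, -0.006, -0.003]
contact_force: [-0.5, 0.1, -0.3]
opening: 0.109
finger_force: 20.0
```

```bash
python3 -m pendant '[[1,[0,0,1.5],[0,0,0]],[1,[0,0,0],[0,0,0]]]'; python3 -m pendant '[[1,[0,0,1],[0,0,0]],[1,[0,0,0],[0,0,0]]]'
```

```text
clock: 6.38
tool_pos: [0.4249, 0.262, 0.0296]
eef_rot: [0.718, 0.696, -0.006, -0.003]
contact_force: [0.0, -0.9, 3.9]
opening: 0.113
finger_force: 20.0
clock: 6.62
tool_pos: [0.4249, 0.262, 0.0296]
eef_rot: [0.718, 0.696, -0.006, -0.003]
contact_force: [-1.6, -1.3, 15.4]
opening: 0.111
finger_force: 20.0
```

Contact at z = 0.0296. I'll ease off, open to about 26 mm, rise, then go to C.

```bash
python3 -m pendant '[[1,[0,0,-0.8],[0,0,0]],[0.4,[0,0,0],[0,0,0]],[0.4,[0,0,0],[0,0,0]],[0.4,[0,0,0],[0,0,0]],[0.4,[0,0,-30],[0,0,0]],[0.4,[0,0,-40],[0,0,0]],[0.2,[0,0,-50],[0,0,0]],[0.2,[0,0,0],[0,0,0]]]'
python3 - <<'E'
from plant import r; from h import *
s=r.get_state();plan(s,(.638,-.0465,.13),91)
E
```

```text
clock: 7.62
tool_pos: [0.4284, 0.2638, 0.1518]
eef_rot: [0.719, 0.695, -0.003, -0.003]
contact_force: [-0.1, 0.1, 0.9]
opening: 0.402
finger_force: 0.0
tool y at -1.9; turn about tool z 87.1 (or -92.9); shift before turn [-303.3  219.9   19.9] q7 -1.01
tilt z [-0.008  0.001 -1.   ]
```

```bash
python3 -m pendant '[[0,[-38,27.5,0],[0,0,0]],[0,[-38,27.5,0],[0,0,0]],[0,[-38,27.5,0],[0,0,0]],[0,[-38,27.5,0],[0,0,0]],[0,[-38,27.5,0],[0,0,0]],[0,[-38,27.5,0],[0,0,0]],[0,[-38,27.5,0],[0,0,0]],[0,[-37,27.5,0],[0,0,0]]]'
python3 -m pendant '[[0,[0,0,0],[0,0,-10]],[0,[0,0,0],[0,0,0]]]'
python3 - <<'E'
from plant import r; from h import *
s=r.get_state();print(s["q"].round(2));plan(s,(.638,-.0465,.012),91)
E
```

```text
clock: 8.62
tool_pos: [0.6365, -0.0489, 0.1454]
eef_rot: [0.718, 0.696, -0.007, -0.004]
contact_force: [0.9, -0.2, 0.4]
opening: 0.496
finger_force: 0.0
clock: 8.88
tool_pos: [0.6358, -0.0477, 0.1454]
eef_rot: [0.656, 0.755, -0.007, -0.005]
contact_force: [0.6, 0.6, -0.4]
opening: 0.502
finger_force: 0.0
[ 0.22  0.85 -0.41  1.58  0.43  0.82 -0.23]
tool y at 8.0; turn about tool z -83.0 (or 97.0); shift before turn [  1.    4.6 133.3] q7 -0.23
tilt z [-0.017 -0.003 -1.   ]
```

```bash
sed -i 's|    print("tilt z".*|    print("tilt z",M[:,2].round(3),"fix rotvec deg tool",np.degrees(M.T@np.cross(M[:,2],[0,0,-1])).round(1))|' h.py
python3 -m pendant '[[0,[0,0,0],[0,0,-10.4]],[0,[0,0,0],[0,0,-10.4]],[0,[0,0,0],[0,0,-10.4]],[0,[0,0,0],[0,0,-10.4]],[0,[0,0,0],[0,0,-10.4]],[0,[0,0,0],[0,0,-10.4]],[0,[0,0,0],[0,0,-10.4]],[0,[0,0,0],[0,0,-10.2]]]'
python3 -m pendant '[[0,[0,0,0],[0,0,0]]]'
python3 - <<'E'
from plant import r,cams; from h import *
s=r.get_state();print(s["q"].round(2));plan(s,(.638,-.0465,.012),91)
im=cams.snapshot("top")["img"][:,:,::-1]; print([(ray("top",corners(im,*c),.006)[:,:2]*1000).round(0).tolist() for c in [(329,253)]])
im=cams.snapshot("scene")["img"][:,:,::-1]; cv2.imwrite("pics/s4.png",cv2.resize(im[100:400,160:560],(800,600),interpolation=cv2.INTER_CUBIC))
E
```

```text
clock: 9.88
tool_pos: [0.6358, -0.0461, 0.1464]
eef_rot: [-0.013, 1.0, -0.002, -0.008]
contact_force: [0.2, 0.1, -0.1]
opening: 0.501
finger_force: 0.0
clock: 10.0
tool_pos: [0.6359, -0.0463, 0.1463]
eef_rot: [-0.009, 1.0, -0.001, -0.008]
contact_force: [-0.2, 0.2, 0.4]
opening: 0.501
finger_force: 0.0
[ 0.4   0.93 -0.79  1.57  0.75  0.98  0.95]
tool y at 91.0; turn about tool z 0.0 (or -180.0); shift before turn [-4.200e+00  1.000e-01  1.343e+02] q7 0.95
tilt z [-0.016 -0.003 -1.   ] fix rotvec deg tool [-0.1 -0.9  0. ]
[[[452.0, -55.0], [409.0, -76.0], [435.0, -133.0], [456.0, -125.0], [442.0, -89.0], [462.0, -75.0]]]
```

View pics/s4.png

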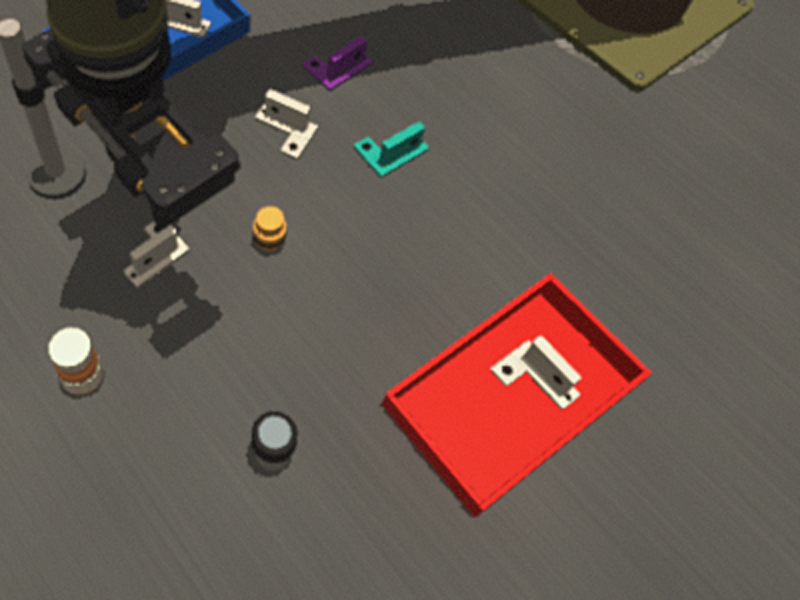

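A stands flat in the red tray (crop ~(540,370)). The gripper is above C (~(155,255)), clear of the post at (45,110) and the bottle. Descending on C.

```bash
python3 -m pendant '[[0,[-2,0,0],[0,-0.9,0]],[0,[0,0,35],[0,0,0]],[0,[0,0,35],[0,0,0]],[0,[0,0,30],[0,0,0]],[0,[0,0,0],[0,0,0]]]'
python3 - <<'E'
from plant import r; from h import *
plan(r.get_state(),(.638,-.0465,.012),91)
E
```

```text
clock: 10.72
tool_pos: [0.6371, -0.0479, 0.0452]
eef_rot: [-0.01, 1.0, -0.002, -0.001]
contact_force: [-0.3, 0.6, 0.4]
opening: 0.494
finger_force: 0.0
tool y at 91.1; turn about tool z 0.1 (or -179.9); shift before turn [-1.   1.5 33.2] q7 0.86
tilt z [-0.002 -0.004 -1.   ] fix rotvec deg tool [-0.2 -0.1  0. ]
```

```bash
python3 -m pendant '[[0,[-1,1.5,20],[0,0,0]],[0,[0,0,11],[0,0,0]],[0,[0,0,0],[0,0,0]],[1,[0,0,0],[0,0,0]],[1,[0,0,0],[0,0,0]],[1,[0,0,0],[0,0,0]],[1,[0,0,0],[0,0,0]],[1,[0,0,0],[0,0,0]]]' 20
python3 -m pendant '[[1,[0,0,-25],[0,0,0]],[1,[0,0,-40],[0,0,0]],[1,[0,0,-50],[0,0,0]],[1,[0,0,0],[0,0,0]]]'
python3 - <<'E'
from plant import r; from h import *
s=r.get_state();print(s["q"].round(2));plan(s,(.52,.26,.13),88)
E
```

```text
clock: 11.72
tool_pos: [0.6401, -0.0462, 0.0165]
eef_rot: [-0.01, 1.0, -0.002, 0.001]
contact_force: [-0.8, 0.5, 1.5]
opening: 0.107
finger_force: 20.0
clock: 12.22
tool_pos: [0.6426, -0.0447, 0.137]
eef_rot: [-0.01, 1.0, -0.001, 0.005]
contact_force: [0.9, -0.4, -0.7]
opening: 0.114
finger_force: 20.0
[ 0.39  0.94 -0.78  1.58  0.78  0.94  0.93]
tool y at 91.2; turn about tool z 3.2 (or -176.8); shift before turn [116.5 307.2   5. ] q7 0.93
tilt z [ 0.011 -0.002 -1.   ] fix rotvec deg tool [-0.1  0.6 -0. ]
```

```bash
python3 -m pendant '[[1,[16.5,44,0],[0,0,0]],[1,[16.5,44,0],[0,0,0]],[1,[16.5,44,0],[0,0,0]],[1,[16.5,44,0],[0,0,0]],[1,[16.5,44,0],[0,0,0]],[1,[16.5,44,0],[0,0,0]],[1,[16,43,0],[0,0,3]],[1,[0,0,0],[0,0.5,0]]]'
python3 - <<'E'
from plant import r; from h import *
s=r.get_state();print(s["q"].round(2));plan(s,(.522,.26,.0165),88)
E
```

```text
clock: 13.22
tool_pos: [0.5156, 0.264, 0.1309]
eef_rot: [0.012, 1.0, 0.0, -0.004]
contact_force: [-0.3, -0.5, -0.7]
opening: 0.115
finger_force: 20.0
[-0.15  0.87 -0.72  1.78  0.77  0.81  0.29]
tool y at 88.6; turn about tool z 0.6 (or -179.4); shift before turn [ -7.4  -3.9 114.3] q7 0.29
tilt z [-0.008  0.001 -1.   ] fix rotvec deg tool [ 0.  -0.5 -0. ]
```

```bash
python3 -m pendant '[[1,[-6.5,-4,0],[0,-0.5,0]],[1,[0,0,35],[0,0,0]],[1,[0,0,35],[0,0,0]],[1,[0,0,30],[0,0,0]],[1,[0,0,0],[0,0,0]]]'
python3 - <<'E'
from plant import r; from h import *
plan(r.get_state(),(.522,.26,.0165),88)
E
```

```text
clock: 13.85
tool_pos: [0.5249, 0.2505, 0.0279]
eef_rot: [0.017, 1.0, -0.004, -0.0]
contact_force: [1.2, 1.1, -0.2]
opening: 0.109
finger_force: 20.0
tool y at 88.0; turn about tool z 0.0 (or -180.0); shift before turn [ 3.2  9.5 11.3] q7 0.17
tilt z [-0.001 -0.008 -1.   ] fix rotvec deg tool [-0.5 -0.   0. ]
```

```bash
python3 -m pendant '[[1,[2,9,0],[-0.4,0,0]],[1,[0,0,7],[0,0,0]],[1,[0,0,2],[0,0,0]],[1,[0,0,0],[0,0,0]]]'; python3 -m pendant '[[1,[0,0,2],[0,0,0]],[1,[0,0,0],[0,0,0]]]'
```

```text
clock: 14.35
tool_pos: [0.5234, 0.263, 0.021]
eef_rot: [0.016, 1.0, 0.002, 0.001]
contact_force: [-0.6, -0.2, -0.3]
opening: 0.108
finger_force: 20.0
clock: 14.6
tool_pos: [0.5234, 0.2631, 0.0188]
eef_rot: [0.016, 1.0, 0.002, 0.001]
contact_force: [-0.1, -0.1, -1.1]
opening: 0.112
finger_force: 20.0
```

```bash
python3 -m pendant '[[1,[0,0,2],[0,0,0]],[1,[0,0,0],[0,0,0]]]'; python3 -m pendant '[[1,[0,0,1],[0,0,0]],[1,[0,0,0],[0,0,0]]]'
```

```text
clock: 14.85
tool_pos: [0.5233, 0.2632, 0.0167]
eef_rot: [0.016, 1.0, 0.002, 0.001]
contact_force: [-0.3, -0.6, -0.9]
opening: 0.117
finger_force: 20.0
clock: 15.1
tool_pos: [0.5234, 0.2633, 0.0165]
eef_rot: [0.016, 1.0, 0.002, 0.001]
contact_force: [-1.3, -0.7, 4.4]
opening: 0.112
finger_force: 20.0
```

```bash
python3 -m pendant '[[0.4,[0,0,0],[0,0,0]],[0.4,[0,0,0],[0,0,0]],[0.4,[0,0,0],[0,0,0]],[0.4,[0,0,-25],[0,0,0]],[0.4,[0,0,-40],[0,0,0]],[0,[0,0,-55],[0,0,0]],[0,[0,0,0],[0,0,0]]]'
python3 - <<'E'
from plant import r,cams; from h import *
s=r.get_state();print(s["q"].round(2));plan(s,(.433,-.1,.13),23.6)
E
```

```text
clock: 15.98
tool_pos: [0.525, 0.2649, 0.1398]
eef_rot: [0.016, 1.0, 0.004, 0.004]
contact_force: [0.2, -0.1, -0.7]
opening: 0.488
finger_force: 0.0
[-0.14  0.86 -0.73  1.76  0.77  0.81  0.29]
tool y at 88.1; turn about tool z 64.5 (or -115.5); shift before turn [  80.2 -367.8    5.9] q7 0.29
tilt z [ 0.008  0.008 -1.   ] fix rotvec deg tool [ 0.5  0.5 -0. ]
```

```bash
python3 -m pendant '[[0,[10,-46,0],[0,0,0]],[0,[10,-46,0],[0,0,0]],[0,[10,-46,0],[0,0,0]],[0,[10,-46,0],[0,0,0]],[0,[10,-46,0],[0,0,0]],[0,[10,-46,0],[0,0,0]],[0,[10,-46,0],[0,0,0]],[0,[10,-46,0],[0,0,0]]]'
python3 -m pendant '[[0,[0,0,0],[0,0,9]],[0,[0,0,0],[0,0,9]],[0,[0,0,0],[0,0,9]],[0,[0,0,0],[0,0,9]],[0,[0,0,0],[0,0,9]],[0,[0,0,0],[0,0,9]],[0,[0,0,0],[0,0,10]],[0,[0,0,0],[0,0,0]]]'
python3 - <<'E'
from plant import r,cams; from h import *
s=r.get_state();print(s["q"].round(2));plan(s,(.433,-.1,.012),23.6)
im=cams.snapshot("scene")["img"][:,:,::-1]; cv2.imwrite("pics/s5.png",cv2.resize(im[60:390,120:560],(800,600),interpolation=cv2.INTER_CUBIC))
E
```

```text
clock: 16.98
tool_pos: [0.4303, -0.1039, 0.1336]
eef_rot: [0.016, 1.0, 0.002, 0.0]
contact_force: [0.8, -1.0, -0.7]
opening: 0.5
finger_force: 0.0
clock: 17.98
tool_pos: [0.4309, -0.1024, 0.1338]
eef_rot: [0.543, 0.84, 0.002, -0.001]
contact_force: [0.2, 0.7, 0.1]
opening: 0.5
finger_force: 0.0
[ 0.38  0.68 -0.39  2.19  0.68  0.39 -0.15]
tool y at 24.3; turn about tool z 0.7 (or -179.3); shift before turn [  1.    2.7 121.8] q7 -0.15
tilt z [ 0.001  0.003 -1.   ] fix rotvec deg tool [ 0.1 -0.1  0. ]
```

View pics/s5.png

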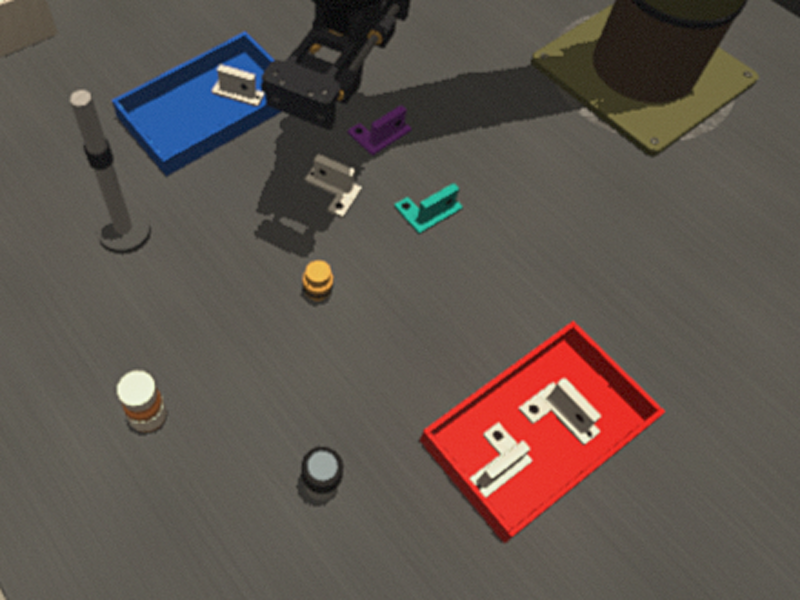

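Both right-hand brackets stand flat and apart in the red tray (crop ~(565,405) and ~(500,465)). Bracket B lies below the gripper at ~(335,180). Descending.

```bash
python3 -m pendant '[[0,[1,2.5,30],[0,0,0]],[0,[0,0,30],[0,0,0]],[0,[0,0,25],[0,0,0]],[0,[0,0,15],[0,0,0]],[0,[0,0,8],[0,0,0]],[0,[0,0,0],[0,0,0]]]'
python3 - <<'E'
from plant import r; from h import *
s=r.get_state();print(s["q"].round(2));plan(s,(.433,-.1,.025),23.6)
E
```

```text
clock: 18.77
tool_pos: [0.4326, -0.1, 0.0293]
eef_rot: [0.542, 0.84, 0.001, -0.002]
contact_force: [-0.2, -1.3, 0.9]
opening: 0.5
finger_force: 0.0
[ 0.17  0.89 -0.07  2.24  1.22  0.05 -0.66]
tool y at 24.4; turn about tool z 0.8 (or -179.2); shift before turn [-0.2  0.4  4.3] q7 -0.66
tilt z [-0.002  0.004 -1.   ] fix rotvec deg tool [-0.  -0.3  0. ]
```

```bash
python3 -m pendant '[[1,[0,0,0],[0,0,0]],[1,[0,0,0],[0,0,0]],[1,[0,0,0],[0,0,0]],[1,[0,0,0],[0,0,0]],[1,[0,0,0],[0,0,0]]]' 20
python3 -m pendant '[[1,[0,0,-20],[0,0,0]],[1,[0,0,-40],[0,0,0]],[1,[0,0,-45],[0,0,0]],[1,[0,0,0],[0,0,0]]]'
python3 - <<'E'
from plant import r; from h import *
s=r.get_state();print(s["q"].round(2));plan(s,(.522,-.288,.13),0)
E
```

```text
clock: 19.4
tool_pos: [0.4331, -0.1004, 0.0302]
eef_rot: [0.543, 0.839, 0.001, -0.001]
contact_force: [-0.3, -0.5, 2.5]
opening: 0.112
finger_force: 20.0
clock: 19.9
tool_pos: [0.4345, -0.1009, 0.1372]
eef_rot: [0.544, 0.839, 0.003, 0.001]
contact_force: [-0.1, -0.1, -1.3]
opening: 0.108
finger_force: 20.0
[ 0.49  0.71 -0.58  2.18  0.84  0.49 -0.33]
tool y at 24.1; turn about tool z 24.1 (or -155.9); shift before turn [-206.5    3.4    6.9] q7 -0.33
tilt z [ 0.004  0.004 -1.   ] fix rotvec deg tool [ 0.3 -0.1 -0. ]
```

```bash
python3 -m pendant '[[1,[-41,0.7,0],[0,0,0]],[1,[-41,0.7,0],[0,0,0]],[1,[-41,0.7,0],[0,0,0]],[1,[-41,0.7,0],[0,0,0]],[1,[-41,0.7,0],[0,0,0]],[1,[0,0,0],[0,0,8]],[1,[0,0,0],[0,0,8]],[1,[0,0,0],[0,0,8]]]'
python3 -m pendant '[[1,[0,0,0],[0,0,0]]]'
python3 - <<'E'
from plant import r; from h import *
s=r.get_state();print(s["q"].round(2));plan(s,(.522,-.288,.03),0)
E
```

```text
clock: 20.9
tool_pos: [0.5192, -0.2863, 0.1322]
eef_rot: [0.708, 0.707, -0.0, -0.003]
contact_force: [0.2, 0.2, -1.9]
opening: 0.108
finger_force: 20.0
clock: 21.02
tool_pos: [0.5195, -0.2862, 0.1328]
eef_rot: [0.705, 0.709, -0.0, -0.002]
contact_force: [0.5, 1.0, -1.5]
opening: 0.113
finger_force: 20.0
[ 0.75  0.84 -0.58  1.74  0.64  0.76 -0.15]
tool y at 0.3; turn about tool z 0.3 (or -179.7); shift before turn [ -2.1   2.9 102.8] q7 -0.15
tilt z [-0.004  0.003 -1.   ] fix rotvec deg tool [-0.2 -0.1 -0. ]
```

```bash
python3 -m pendant '[[1,[-2,3,30],[0,0,0]],[1,[0,0,30],[0,0,0]],[1,[0,0,25],[0,0,0]],[1,[0,0,10],[0,0,0]],[1,[0,0,3],[0,0,0]],[1,[0,0,0],[0,0,0]]]'
```

```text
clock: 21.78
tool_pos: [0.5236, -0.288, 0.0368]
eef_rot: [0.706, 0.708, 0.001, -0.001]
contact_force: [0.2, 0.3, -1.1]
opening: 0.111
finger_force: 20.0
```

```bash
python3 - <<'E'
from plant import r; from h import *
s=r.get_state();plan(s,(.522,-.288,.03),0)
E
```

```text
tool y at 0.2; turn about tool z 0.2 (or -179.8); shift before turn [-0.  -1.6  6.8] q7 -0.25
tilt z [-0.     0.003 -1.   ] fix rotvec deg tool [-0.  -0.2  0. ]
```

```bash
python3 -m pendant '[[1,[0,-1,4.5],[0,0,0]],[1,[0,0,1.5],[0,0,0]],[1,[0,0,0],[0,0,0]]]'; python3 -m pendant '[[1,[0,0,1],[0,0,0]],[1,[0,0,0],[0,0,0]]]'
```

```text
clock: 22.15
tool_pos: [0.5222, -0.288, 0.0304]
eef_rot: [0.706, 0.708, 0.001, -0.001]
contact_force: [-0.4, 1.3, -0.9]
opening: 0.112
finger_force: 20.0
clock: 22.4
tool_pos: [0.5223, -0.288, 0.0303]
eef_rot: [0.706, 0.708, 0.001, -0.001]
contact_force: [-2.0, 0.9, 5.3]
opening: 0.113
finger_force: 20.0
```

Contact. Release, rise and look.

```bash
python3 -m pendant '[[0.4,[0,0,0],[0,0,0]],[0.4,[0,0,0],[0,0,0]],[0.4,[0,0,0],[0,0,0]],[0.4,[0,0,-30],[0,0,0]],[0.4,[0,0,-40],[0,0,0]],[0.4,[0,0,-55],[0,0,0]],[0.4,[50,0,0],[0,0,0]],[0.4,[50,0,0],[0,0,0]]]'
python3 -m pendant '[[0.4,[50,-20,0],[0,0,0]],[0.4,[50,-20,0],[0,0,0]],[0.4,[40,-20,0],[0,0,0]],[0.4,[0,0,0],[0,0,0]],[0.4,[0,0,0],[0,0,0]]]'
python3 - <<'E'
from plant import r,cams; from h import *
im=cams.snapshot("scene")["img"][:,:,::-1]; t=cams.snapshot("top")["img"][:,:,::-1]
a=cv2.resize(im[60:390,120:560],(400,300),interpolation=cv2.INTER_AREA);b=cv2.resize(t,(400,300),interpolation=cv2.INTER_AREA)
c=cv2.resize(t[185:290,375:450],(400,300)); d=cv2.resize(t[195:300,140:215],(400,300))
cv2.imwrite("pics/end.png",np.vstack([np.hstack([a,b]),np.hstack([d,c])]))
E
```

```text
clock: 23.4
tool_pos: [0.5224, -0.1878, 0.1554]
eef_rot: [0.707, 0.707, 0.002, -0.001]
contact_force: [-0.0, 0.0, -0.2]
opening: 0.297
finger_force: 0.0
clock: 24.02
tool_pos: [0.462, -0.0491, 0.1552]
eef_rot: [0.706, 0.708, 0.001, -0.001]
contact_force: [0.2, -0.7, -0.3]
opening: 0.3
finger_force: 0.0
```

View pics/end.png

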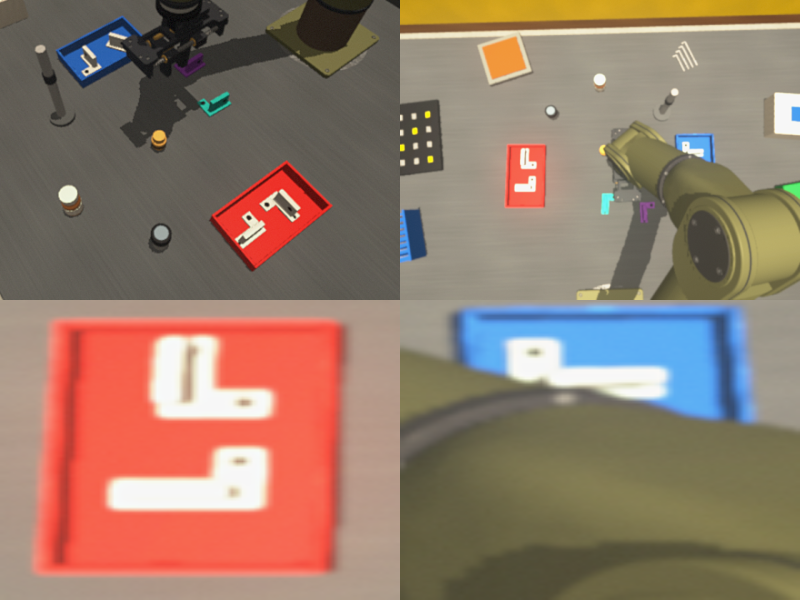

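All four brackets stand flat. In the red tray (lower-left panel) A and C have a clear gap. In the blue tray (scene panel) B at (90,60) and D at (117,40) are apart. The bystanders are where they started.

```bash
python3 -c "
from plant import r; print(r.finish_job())"
```

```text
the job is handed in; nothing more can be done
None
```

The job is handed in at about 24 s: both right-hand brackets are in the red tray and both left-hand ones in the blue tray, standing flat and apart, and the one already in the blue tray was left-hand so it stayed.

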